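Proof the washed paste syringes and reject the blocked one

ROBOT

A 6-joint arm with a two-finger parallel gripper is mounted at the origin on the work surface. World frame = base frame: x ahead of the robot, y to its left, z up, the work surface at z = 0. Lengths are in m, angles in rad, forces in N, time in s.
With the tool pointing down it reaches from about 0.275 to 0.75 m from the base axis. Payload 10.2 kg.
Tool frame: the origin (TCP) lies midway between the tips of the shut fingers; the grasp point (between the pads) lies 19 mm behind it (env.hold_point_z is the distance from the TCP to the grasp point, in m); z points along the fingers, y is the line along which they close (so a half turn about z gives the same grasp; the last joint's range is limited). The gripper opens to 85 mm and grips with 20 to 120 N. Pads are 22 mm wide; open, the fingers measure 114 mm over their backs; the gripper's body (76 mm by 85 mm) begins 54 mm behind the grasp point. The pads swing forward as they close: fully open they stand 13 mm farther back than shut.
Start: joints at [-1.443, 0.313, 1.498, -0, 1.331, -0.223], TCP at [0.18, -0.493, 0.231] pointing down, gripper open.
Joint ranges: [-2.94, 2.94], [-0.97, 2.17], [0.19, 2.56], [-1.23, 4.37], [0.02, 3.11], [-2.88, 2.88]. Speed limits (rad/s): [2.39, 2.39, 3.01, 3.14, 3.14, 3.14].

INTERFACE

Orientations are given as a unit quaternion [x, y, z, w].
In Python, from bench import env, kinematics, monitor, eyes, job gives the robot as it stands. The module is installed in compiled form; this text tells all that it offers. Calls block until the motion is done:
- env.reach(position, orientation): joint-space move of the TCP to a pose.
- env.movel(position, velocity=0.15, frame=None, guard=None): straight line of the TCP; frame=None keeps the orientation; velocity is the mean speed in m/s. With guard (N) it stops when the force on the tool has changed by that much, and returns True; else False.
- env.set_joints(angles): joint-space move.
- env.release() and env.close_gripper(effort=None): open the fingers fully, or close them until they stop; effort is the grip in N (None keeps the last).
- env.hold(seconds).
- kinematics.ik(position, orientation): joint angles nearest the present ones, or None.
- monitor.sense(): the state.
- eyes.grab_frame(name): name is "side" or "top" or "wrist"; returns a dict with "frame" (480x640x3 uint8, red, green, blue), "mtx" (3x3 intrinsics, pixels), "view" (4x4, takes a point from world to camera coordinates). Camera axes: x right, y down, z forward; pixel columns grow to the right and rows downward; lengths in m; the calibration is good to about 2 mm. A picture is of the moment at which its call begins. There is no depth.
A pose or a line that the arm cannot do raises env.MotionError and nothing moves.
- job.hand_in(): hands the job in; it is judged then, once.
The state is a dict: "clock": time; "joints": joint angles; "qvel": joint speeds; "joint_efforts": joint torques, N m; "position": TCP position; "ee_rot": TCP orientation; "contact_force": force on the tool from outside, world axes, zero at the start; "ft_torque": the same for the moment, N m; "finger_gap": opening from 0.0 (shut) to 1.0 (fully open); "gripper_force": force on a finger pad.
Only numpy, scipy, OpenCV 4.12 (cv2) and the standard library are available. Lean on these libraries where they do the work, as an engineer would, in place of code of your own. Each camera call takes 0.05 s, during which the arm holds its last target. There are 200 camera calls.

TASK

Proof the three washed syringes in the white rack: push each plunger gently through its stroke, fully home onto its black rubber ring, but stop as soon as one resists part-way, never putting more than 20 N on any plunger. One of them is blocked: lift that one out by its barrel and seat it upright, all the way down, in the red reject holder, leaving the two good ones standing in the rack with their plungers home. Do not disturb the bottle, the brush pot or the plaster model.

Things in the scene. Friction and masses are not known exactly. Their poses are not given: they have to be found in the camera images.
- rack: Fixed white rack block, 70 (its x) x 250 (its y) x 45 mm high; origin at the centre of its underside. Three blind holes, 27 mm wide and 38 mm deep, at y = -80, 0 and +80 mm along its own y axis; in each stands one syringe.
- reject_mouth (a point): Centre of the hole mouth in the top face (45 mm above the bench) of the fixed red reject holder, a block 80 x 80 x 45 mm. Its single hole is like the rack's, 27 mm wide and 38 mm deep. z is up.
- barrel_1 (a point): Centre of the blue barrel of syringe 1, the place to grip it: an upright tube 36 mm in diameter, 44 mm tall (22 mm above and below this point), z up along it. The three syringes look alike, 115 to 150 g each.
- plunger_1: Plunger of syringe 1; origin at the centre of the top of its white thumb disc (31 mm in diameter, 5 mm thick), 52 to 56 mm above the barrel's centre at the start; slides straight down. Home: the disc lies on the black ring, its top 32 mm above the barrel's centre; the ring then gives about 3 N per mm for up to 5 mm more.
- barrel_2 (a point): Centre of the blue barrel of syringe 2, the place to grip it: an upright tube 36 mm in diameter, 44 mm tall (22 mm above and below this point), z up along it. As on all three, a black rubber ring 5 mm high lies on the barrel's top, ending 27 mm above this point.
- plunger_2: Plunger of syringe 2; origin at the centre of the top of its white thumb disc (31 mm in diameter, 5 mm thick), 52 to 56 mm above the barrel's centre at the start; slides straight down. A clear one slides home with a steady 2 to 5 N. Exactly one of the three, not known which, holds a hard remnant: about 10 mm before home its resistance climbs some 3 N per mm.
- barrel_3 (a point): Centre of the blue barrel of syringe 3, the place to grip it: an upright tube 36 mm in diameter, 44 mm tall (22 mm above and below this point), z up along it. As on all three, the barrel's underside rests on the rack round the hole and a white nose, 22 mm in diameter and 32 mm long with a tapered foot, hangs in the hole.
- plunger_3: Plunger of syringe 3; origin at the centre of the top of its white thumb disc (31 mm in diameter, 5 mm thick), 52 to 56 mm above the barrel's centre at the start; slides straight down. Any of them stays about where it is left (springs back 1 to 3 mm). Not for gripping: a squeeze counts as force on it.
- amber_bottle: Loose amber glass bottle with a black cap, 44 mm in diameter, 95 mm tall; origin at the centre of its underside. A bystander, to be left alone.
- brush_pot: Loose wooden pot of brushes, 68 mm in diameter, 75 mm tall, brushes up to 180 mm; origin at the centre of its underside. A bystander, to be left alone.
- plaster_model: Loose plaster tooth model, 60 x 65 x 27 mm; origin at the centre of its underside. A bystander, to be left alone.
Things that resemble listed ones, but are neither listed nor needed, are in the scene too. Leave any green look-alike of the part that bears barrel_3 alone. What is shaped like the part that bears barrel_2 but purple is not meant.

How it is judged:
By the outcome, as a careful person would: the job done as asked, in the order asked, and still so for the second after the job is handed in, with the robot touching nothing.
It also fails if it takes over 64 s, if anything falls off the work surface, if the arm or the gripper's body presses on something with over 40 N, if the wrist force passes 120 N, or if a joint passes its speed limit or range.

## Working session

There is one attempt and no reset: what is moved stays moved. The work goes in short steps, each a Python script; the robot and the scene stay as the last script left them, time stands still between calls to the robot, and variables do not carry over. Pictures are saved under pics/ and viewed, at most 10 in all, crops included, and the job is handed in when it is done.

```bash
mkdir -p pics; cat > h.py <<'E'
from bench import env, kinematics, monitor, eyes, job
import numpy as np, cv2
def grab(n,save=None):
    f=eyes.grab_frame(n)
    if save: cv2.imwrite('pics/'+save,cv2.cvtColor(f['frame'],cv2.COLOR_RGB2BGR))
    return f
def ray(f,u,v):
    V=np.array(f['view']);R=V[:3,:3];c=-R.T@V[:3,3]
    d=R.T@np.linalg.inv(f['mtx'])@np.array([u,v,1.]);return c,d/np.linalg.norm(d)
def onz(f,u,v,z):
    c,d=ray(f,u,v);return c+d*(z-c[2])/d[2]
E
python3 - <<'E'
from h import *
for n in('top','side'):
    f=grab(n,n+'1.png');V=np.array(f['view']);print(n,-V[:3,:3].T@V[:3,3],f['mtx'][0][0],V[:3,:3].round(2).tolist())
print(monitor.sense())
E
```

```text
top [ 0.4266863  -0.0530219   1.12020329] 449.22793677828986 [[0.01, -1.0, -0.02], [-0.99, -0.01, -0.16], [0.16, 0.02, -0.99]]
side [0.02109462 0.78587364 1.05618151] 602.4098872439577 [[-0.82, -0.57, 0.01], [-0.4, 0.55, -0.73], [0.41, -0.6, -0.68]]
{'clock': 0.1, 'joints': array([-1.44339296e+00,  3.13348652e-01,  1.49833339e+00, -1.50766695e-05,
        1.33099133e+00, -2.23401935e-01]), 'qvel': array([ 1.32095845e-04, -2.70377829e-03, -2.08063509e-03, -1.44727994e-03,
       -7.45475734e-05,  7.54545820e-05]), 'joint_efforts': array([ 2.52194091e-03, -4.12900150e+01, -2.60139656e+01, -1.67066009e-04,
        3.12706215e-03,  7.35909254e-06]), 'position': array([ 0.18037388, -0.4928083 ,  0.23082597]), 'ee_rot': array([ 9.84655898e-01,  1.74506364e-01,  1.86136262e-05, -5.40087056e-04]), 'contact_force': array([ 0.50772309, -0.28542266,  0.34821696]), 'ft_torque': array([-0.03860503, -0.00633324, -0.0265197 ]), 'gripper_force': 0.0, 'finger_gap': 1.0014067462691965}
```

View pics/top1.png

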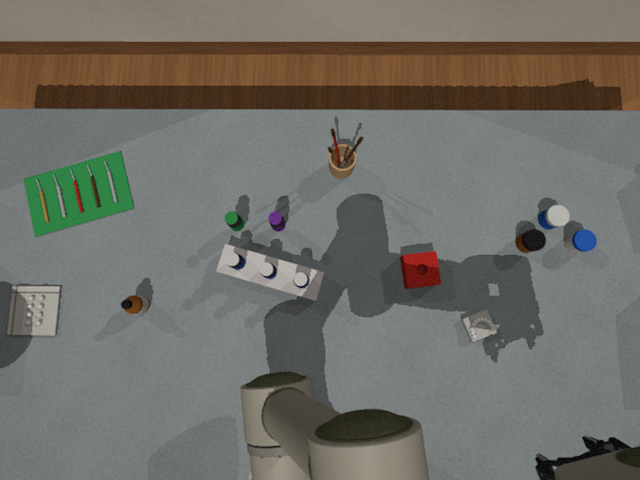

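View pics/side1.png

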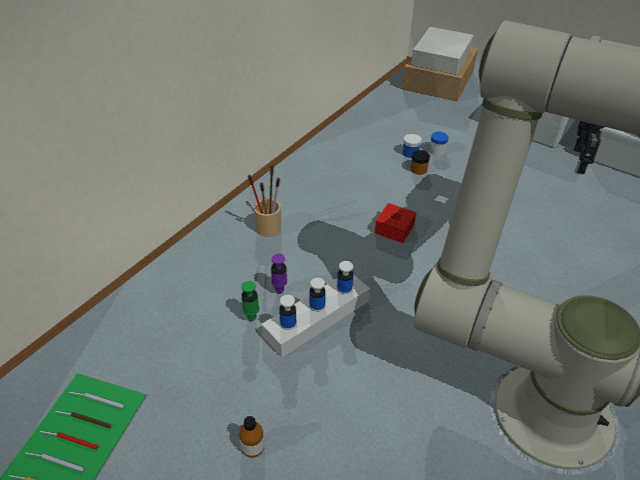

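Top view: the rack is at about (271,271), with discs at (237,260), (267,270) and (301,280), and the red hole is at (422,270). In the side view the discs are at (288,301), (317,284) and (346,267), and the holder is at (396,222). The green and purple look-alikes stand behind the rack.

```bash
cat >> h.py <<'E'
def tri(f1,p1,f2,p2):
    c1,d1=ray(f1,*p1);c2,d2=ray(f2,*p2)
    t=np.linalg.lstsq(np.c_[d1,-d2],c2-c1,rcond=None)[0]
    a,b=c1+d1*t[0],c2+d2*t[1];return (a+b)/2,np.linalg.norm(a-b)
def blobs(m,lo,hi):
    n,_,s,c=cv2.connectedComponentsWithStats(m.astype(np.uint8))
    return [(c[i].round(1).tolist(),s[i].tolist()) for i in range(1,n) if lo<s[i][4]<hi]
def quat(yaw):  # tool down, tool y axis at angle yaw in the world
    from scipy.spatial.transform import Rotation as R
    y=np.array([np.cos(yaw),np.sin(yaw),0]);z=np.array([0,0,-1.]);x=np.cross(y,z)
    return R.from_matrix(np.c_[x,y,z]).as_quat()
E
python3 - <<'E'
from h import *
t=grab('top');s=grab('side')
for a,b in zip([(237,260),(267,270),(301,280)],[(288,301),(317,284),(346,267)]):
    print(tri(t,a,s,b),onz(t,*a,.121),onz(s,*b,.121))
hsv=cv2.cvtColor(t['frame'],cv2.COLOR_RGB2HSV)
red=((hsv[...,0]<6)|(hsv[...,0]>174))&(hsv[...,1]>150)&(hsv[...,2]>60)
print(blobs(red,200,9000)); print('mouth',onz(t,422,270,.045))
w=(hsv[...,1]<40)&(hsv[...,2]>140);w[:, :200]=0;w[:,340:]=0;w[:230]=0;w[310:]=0
c=np.argwhere(w)[:,::-1].astype(np.int32)
r=cv2.minAreaRect(c);P=cv2.boxPoints(r);print(P,[onz(t,*p,.045)[:2].round(3) for p in P])
for n,p,z in(('purple',(277,219),.06),('green',(234,220),.06),('pot',(342,165),.05)):print(n,onz(t,*p,z))
E
```

```text
(array([0.54083374, 0.14185471, 0.10652595]), np.float64(0.006293186765471341)) [0.5364224  0.13758377 0.121     ] [0.53593844 0.15266994 0.121     ]
(array([0.51765607, 0.07178173, 0.11167073]), np.float64(0.004757325017004239)) [0.51469888 0.06954214 0.121     ] [0.51500306 0.07964549 0.121     ]
(array([ 0.49546624, -0.00556452,  0.11243031]), np.float64(0.0036058418313201415)) [ 0.49327499 -0.00676534  0.121     ] [0.49282674 0.00229251 0.121     ]
[([420.1, 269.6], [400, 252, 41, 37, 1193])]
mouth [ 0.52541574 -0.29196774  0.045     ]
[[215.36156 271.1888 ]
 [223.64958 242.7728 ]
 [316.88477 269.9664 ]
 [308.59674 298.38242]] [array([0.517, 0.203]), array([0.586, 0.186]), array([ 0.523, -0.041]), array([ 0.455, -0.022])]
purple [0.64344216 0.05642302 0.06      ]
green [0.64005306 0.16030284 0.06      ]
pot [ 0.78320789 -0.1002168   0.05      ]
```

```bash
python3 - <<'E'
from h import *
env.close_gripper(40)
for y in(-.27,-.27+np.pi): print(kinematics.ik([.518,.07,.33],quat(y)))
q=min((kinematics.ik([.518,.07,.33],quat(y)) for y in(-.27,-.27+np.pi)),key=lambda q:9 if q is None else abs(q[5]))
env.set_joints(q)
f=grab('wrist','w1.png');s=monitor.sense();V=np.array(f['view']);print(s['clock'],s['position'],-V[:3,:3].T@V[:3,3],f['mtx'][0][0])
np.savez('w1.npz',**f)
E
```

```text
[-9.00514516e-02  2.58594520e-01  1.31548971e+00 -4.44089210e-16
  1.56750843e+00  1.79948548e-01]
None
3.3833 [0.5180918  0.06931177 0.32983213] [0.53836033 0.14338991 0.47200828] 432.8711528479194
```

View pics/w1.png

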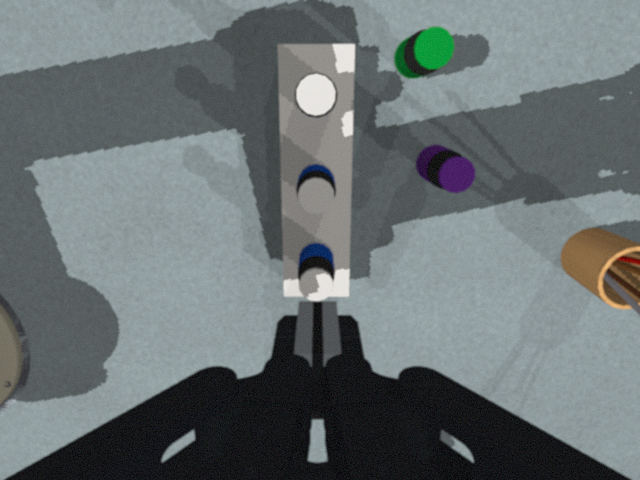

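Wrist view: discs at about (316,95), (316,195) and (316,285). The rack's top corners are near (278,44), (355,43), (349,297) and (284,297), and its axis lines up with the tool.

```bash
python3 - <<'E'
from h import *
f=dict(np.load('w1.npz'))
g=cv2.GaussianBlur(cv2.cvtColor(f['frame'],cv2.COLOR_RGB2GRAY),(3,3),0)
for (u,v) in((316,95),(316,195),(316,285)):
    x0,y0=u-40,v-40
    c=cv2.HoughCircles(g[y0:v+40,x0:u+40],cv2.HOUGH_GRADIENT,1,20,param1=80,param2=8,minRadius=16,maxRadius=23)
    if c is not None:
        for a in c[0][:3]: print(a+[x0,y0,0],onz(f,a[0]+x0,a[1]+y0,.121))
    print('eye',onz(f,u,v,.121))
P=[onz(f,*p,.045)[:2] for p in((278,44),(355,43),(349,297),(284,297))];P=np.array(P);print(P.round(4))
C=P.mean(0);d=(P[0]+P[1]-P[2]-P[3])/2;L=np.linalg.norm(d);d/=L;print(C,L,np.degrees(np.arctan2(-d[0],d[1])),[C+k*d*.08 for k in(1,0,-1)])
E
```

```text
[314.5         94.5         20.20000076] [0.53793001 0.14997946 0.121     ]
eye [0.53894278 0.14931956 0.121     ]
[315.5 194.5  18. ] [0.51767572 0.07463877 0.121     ]
eye [0.51795989 0.07412603 0.121     ]
[315.5        284.5         16.89999962] [ 0.49606168 -0.00271221  0.121     ]
[315.5        261.5         17.89999962] [0.50186073 0.01804107 0.121     ]
[317.5        309.5         19.10000038] [ 0.4912516  -0.02658595  0.121     ]
eye [ 0.49635705 -0.00328919  0.121     ]
[[ 0.5177  0.202 ]
 [ 0.585   0.1841]
 [ 0.5178 -0.0581]
 [ 0.4502 -0.0393]]
[0.517684   0.07214771] 0.2509611394489936 -15.56929641650941 [array([0.53915629, 0.14921223]), array([0.517684  , 0.07214771]), array([ 0.49621171, -0.00491681])]
```

```bash
cat >> h.py <<'E'
S=np.array([[.5385,.1494],[.5178,.0735],[.4962,-.004]]);YAW=-.2717
def push(xy,guard=11,v=.018,zt=.093,z0=.131):
    env.movel([*xy,.15],.2,frame=quat(YAW)); env.movel([*xy,z0],.06); env.hold(.2)
    f0=monitor.sense()['contact_force'][2]
    r=env.movel([*xy,zt],v,guard=guard); s=monitor.sense()
    print(r,s['position'].round(4),'F',(s['contact_force'][2]-f0).round(2),'t',s['clock'])
    env.movel([*xy,.14],.15)
E
python3 - <<'E'
from h import *
env.movel([*S[1],.2],.3,frame=quat(YAW))
push(S[1])
f=grab('wrist')
E
```

```text
True [0.5179 0.0735 0.1056] F 7.56 t 6.3917
```

```bash
python3 - <<'E'
from h import *
push(S[0]); push(S[2])
env.movel([.518-.02,.0735-.075,.33],.3)
np.savez('w2.npz',**grab('wrist','w2.png')); grab('side','s2.png');print(monitor.sense()['clock'])
E
```

```text
True [0.5386 0.1494 0.0961] F 5.98 t 9.7917
True [ 0.4963 -0.004   0.096 ] F 5.91 t 13.6083
14.9333
```

View pics/w2.png

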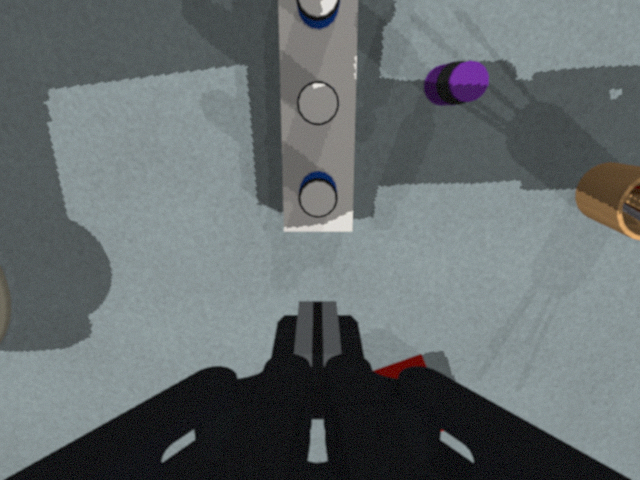

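```bash
python3 -c "
import cv2;i=cv2.imread('pics/s2.png');cv2.imwrite('pics/s2c.png',cv2.resize(i[240:360,240:400],None,fx=5,fy=5,interpolation=cv2.INTER_CUBIC))"
```

```text
(no output)
```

View pics/s2c.png

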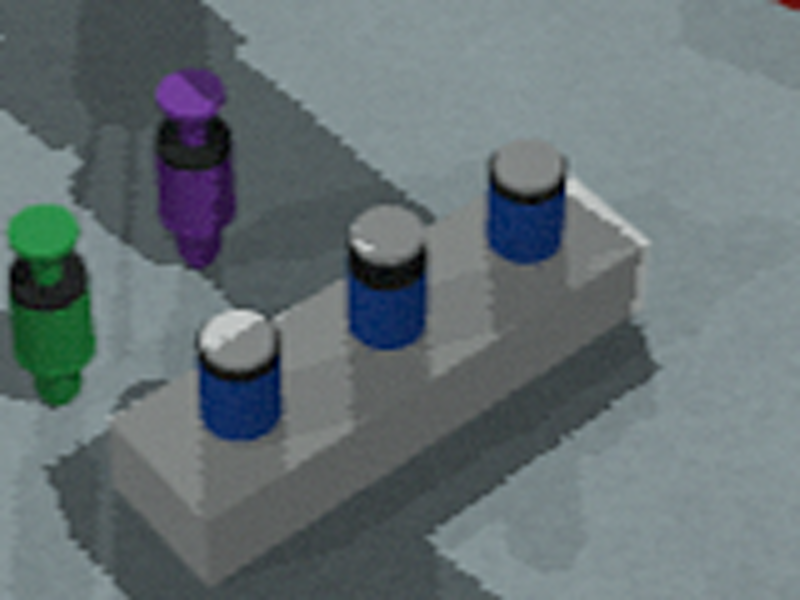

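Outer two are home with only a thin strip of ring showing. The middle one, at crop (385,240), stopped 6.6 mm high with its ring fully visible, so it is the blocked one. I'll pick it by the barrel.

```bash
python3 - <<'E'
from h import *
p=S[1]
env.movel([*p,.22],.3); env.release()
print('hz',env.hold_point_z)
env.movel([*p,.15],.2)
print(env.movel([*p,.046],.1,guard=8))
env.close_gripper(35); s=monitor.sense();print(s['position'],s['finger_gap'],s['gripper_force'],s['contact_force'])
print(env.movel([*p,.12],.08)); env.movel([*p,.2],.2)
d=np.array([.268,.963]); m=np.array([.525,-.292])
env.movel([*(m-.04*d),.33],.3)
env.hold(.2)
np.savez('w3.npz',**grab('wrist','w3.png'));s=monitor.sense();print(s['clock'],s['finger_gap'],s['position'])
E
```

```text
hz 0.0187
False
[0.5178751  0.07348274 0.04631913] 0.4061298471591705 35.15565841924399 [-0.71866718 -0.60095961  4.09734273]
False
21.9667 0.4090511875492621 [ 0.51437608 -0.32999946  0.33005197]
```

View pics/w3.png

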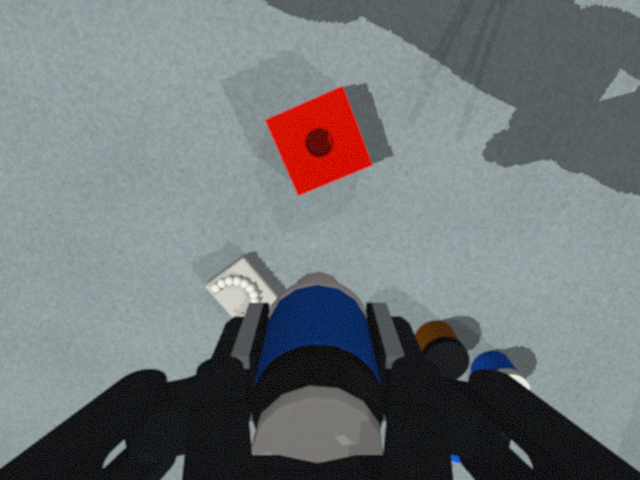

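Syringe is held between the pads. The mouth is at about (319,142) and the plaster model, at (240,290), is clear.

```bash
python3 - <<'E'
from h import *
d=np.array([.268,.963])
f2=dict(np.load('w2.npz'));g=cv2.cvtColor(f2['frame'],cv2.COLOR_RGB2GRAY)
c=cv2.HoughCircles(g[60:145,275:360],cv2.HOUGH_GRADIENT,1,50,param1=80,param2=8,minRadius=16,maxRadius=24)[0][0];print(c+[275,60,0],onz(f2,c[0]+275,c[1]+60,.107))
f=dict(np.load('w3.npz'));hsv=cv2.cvtColor(f['frame'],cv2.COLOR_RGB2HSV)
red=((hsv[...,0]<8)|(hsv[...,0]>172))&(hsv[...,1]>150);bright=red&(hsv[...,2]>170)
roi=red.copy();roi[220:]=0;dark=roi&(hsv[...,2]<150)
print(blobs(dark,100,5000));b=blobs(bright,2000,20000);print(b)
h=blobs(dark,100,5000)
for x in h: 
    s=x[1];print('mouth',onz(f,*x[0],.045),onz(f,s[0]+s[2]/2-.5,s[1]+s[3]/2-.5,.045),'w',np.linalg.norm(onz(f,s[0],x[0][1],.045)-onz(f,s[0]+s[2],x[0][1],.045)))
bc=(bright).astype(np.uint8);bc[220:]=0
box=cv2.boxPoints(cv2.minAreaRect(cv2.findNonZero(bc)));P=np.array([onz(f,*p,.045)[:2] for p in box]);print('block',P.mean(0),np.linalg.norm(P-np.roll(P,1,0),axis=1),P.round(4).tolist())
col=hsv[:,317];blue=np.where((col[:,0]>100)&(col[:,0]<130)&(col[:,1]>120))[0];print('blue',blue.min(),blue.max())
print('off',(onz(f,317,blue.min()-.5,.3288)[:2]-[.51438,-.33])@d-.018)
E
```

```text
[317.5        104.5         21.10000038] [0.51695875 0.07170946 0.107     ]
[([318.1, 142.6], [305, 129, 28, 28, 577])]
[([319.3, 140.6], [266, 87, 106, 108, 6231])]
mouth [ 0.52565304 -0.29106188  0.045     ] [ 0.52605069 -0.29107411  0.045     ] w 0.0270562189161232
block [ 0.52769101 -0.29137239] [0.08063752 0.07913151 0.07886955 0.0833711 ] [[0.4825, -0.2567], [0.561, -0.2472], [0.5749, -0.3248], [0.4924, -0.3368]]
blue 286 467
off -0.0036082184118013654
```

```bash
python3 - <<'E'
from h import *
t=np.array([.5264,-.2894])
env.movel([*t,.2],.25); env.movel([*t,.09],.15); env.hold(.2)
f0=monitor.sense()['contact_force']
r=env.movel([*t,.0455],.03,guard=6);s=monitor.sense();print(r,s['position'],s['contact_force']-f0,s['ft_torque'],s['clock'],s['finger_gap'])
grab('side','s4.png')
E
python3 -c "
import cv2;i=cv2.imread('pics/s4.png');cv2.imwrite('pics/s4c.png',cv2.resize(i[150:270,330:490],None,fx=4,fy=4,interpolation=cv2.INTER_CUBIC))"
```

```text
True [ 0.52635881 -0.28936397  0.04631856] [-1.17959188 -0.68460456  8.18757672] [ 0.06934608  0.05169802 -0.02759439] 25.125 0.4060869125809842
```

View pics/s4c.png

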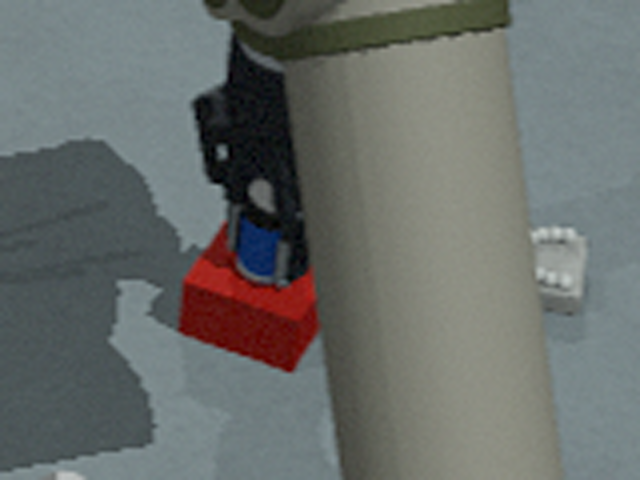

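Contact came at z = 0.0463, exactly the grip height, so the barrel is seated on the block. Next I release, retreat and check.

```bash
python3 - <<'E'
from h import *
t=np.array([.5264,-.2894])
env.release(); env.movel([*t,.2],.12); d=np.array([.268,.963])
env.movel([*(t-.05*d),.33],.25);env.hold(.2)
a=grab('wrist')['frame']
env.movel([.50,-.01,.36],.35);env.hold(.2);b=grab('wrist')['frame'];c=grab('side')['frame']
z=lambda i:cv2.resize(i,(400,300))
cc=cv2.resize(c[170:350,240:480],(400,300),interpolation=cv2.INTER_CUBIC)
cv2.imwrite('pics/fin.png',cv2.cvtColor(np.vstack([np.hstack([z(a),z(b)]),np.hstack([cc,z(grab('top')['frame'])])]),cv2.COLOR_RGB2BGR));print(monitor.sense()['clock'])
E
```

```text
29.5667
```

View pics/fin.png

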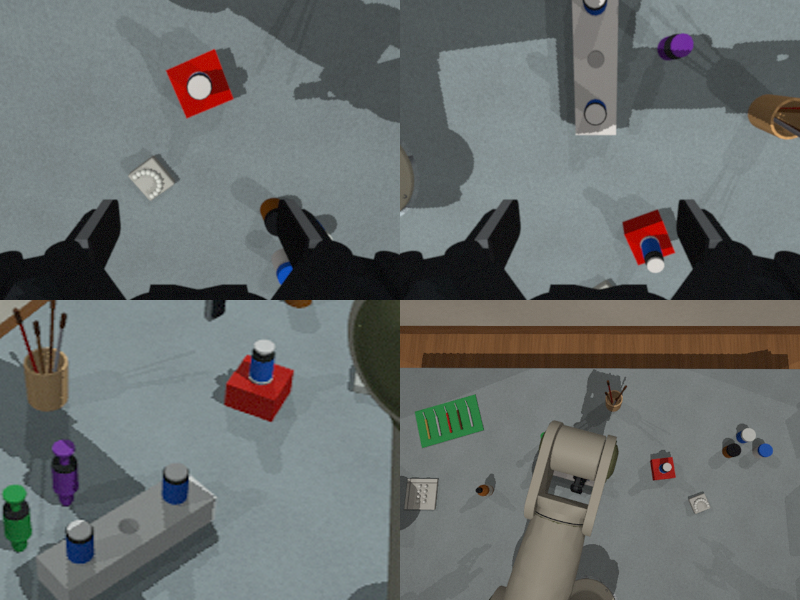

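The picture shows the rejected syringe upright and seated in the red holder, and the two good ones standing in the rack with plungers home. The bystanders have not moved.

```bash
python3 -c "
from h import *
print(job.hand_in())"
```

```text
the job is handed in; nothing more can be done
None
```

The job is handed in: the middle syringe was the blocked one and is seated upright in the red holder, the two outer ones stand in the rack with plungers home, and every push was guarded to stop at 11 N.

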